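# Set the bench air supply

### The job

Set up the bench air: first turn the blue needle valve clockwise until you feel it firmly seated, without forcing it, and then, with it still shut, swing the yellow supply lever fully open, in line with its pipe. Last, open the blue needle valve to the green mark, 120 degrees from shut, and let go. Leave the red valve and the glassware and other things on the bench alone.

Things in the scene. Friction and masses are not known exactly. Their poses are not given: they have to be found in the camera images.
- air_grip (a point): Pinch point of the blue bar knob (air needle valve), on its turning axis, 130 mm above the bench. z: turning axis, out of the dial, leaning 25 degrees from vertical to the valve's front; x: along the bar to its pointer end; y: across the bar (x, y turn with it). Bar 46 mm (x) by 14 (y) by 34: from 10 above this point to 24 below. The fixed white dial, 88 mm across, lies 35 mm below.
- air_zero_mark (a point): Outer end of the longer black mark on the dial under the blue knob, 42 mm from its axis: 0 = shut, at the dial's uppermost edge (away from the valve's front). Marks follow anticlockwise every 30 degrees up to 270. The blue valve and its red twin stand left and right of the supply valve; which is which varies.
- air_green_mark (a point): Outer end of the broad green mark on the same dial: 120 degrees anticlockwise from the 0 mark.
- air_valve (a joint): Opening of the blue valve's stem, rad; anticlockwise opens. 0: shut, a hard seat, pointer at the 0 mark; green mark 2.094; far stop 4.7. Friction about 0.06 N m; it stays where it is left.
- air_twist (a joint): Twist of the blue bar against the stem, rad, + anticlockwise. The bar drives the stem through a torsion spring (4 N m/rad) that guards the seat: about 0.015 while turning freely, and back near 0 when let go. With the stem at its seat, turning on clockwise winds it up: firmly seated from -0.04 (0.16 N m), forced beyond -0.25 (1 N m); its end is at -0.4.
- supply_lever (a joint): Opening of the yellow supply lever, rad: 0 shut (lever across the pipe, pointing to the valve's front), 1.571 fully open against its stop (lever in line with the pipe). It turns clockwise seen from above to open, about a vertical axis, and stays where it is left. Friction about 0.2 N m.
- lever_grip (a point): Middle of the yellow plastic sleeve on the supply lever, 85 mm out from the lever's axis and 86 mm above the bench. Its x axis points along the lever towards its turning axis, z up. The sleeve is 62 mm long (x), 16 mm wide (y), 18 mm high, and hangs free: when open, a pipe of 20 mm across runs under it, its top 34 mm below this point.
- lever_axis (a point): Point on the vertical turning axis of the supply lever, at the height of the sleeve's middle.
- vac_grip (a point): Pinch point of the red bar knob (vacuum needle valve), a twin of the blue valve in shape and size, 130 mm above the bench. Not to be turned.
- vac_pointer (a point): Pointer end of the red bar knob, 23 mm from its axis.
- beaker: Glass beaker, 68 mm across, 85 mm high; origin at the centre of its underside, z up.
- flask: Conical glass flask, 80 mm across, 120 mm high; origin at the centre of its underside, z up.
- amber_bottle: Amber bottle with a white cap, 48 mm across, 95 mm high; origin at the centre of its underside, z up.
- mortar: White porcelain mortar bowl, 90 mm across, 55 mm high; origin at the centre of its underside, z up.
- petri_dish: Clear open dish, 84 mm across, 14 mm high; origin at the centre of its underside.
- scoop: Red plastic spoon lying on the bench, 160 mm long along its x axis; origin under its middle.

How it is judged:
On the way, in this order (a step that is already met when the one before it is completed fails the run):
1. the blue needle valve is pressed firmly into its seat (stem below 0.03 rad, bar wound up beyond -0.04 rad) (value of joint air_twist below -0.04 rad and value of joint air_valve below 0.03 rad), for 0.2 s.
2. the supply lever is fully open (over 1.45 rad) with the blue needle valve still shut (under 0.15 rad) (value of joint supply_lever above 1.45 rad and value of joint air_valve below 0.15 rad), for 0.2 s.
At the end, for the whole second after the job is handed in: The blue needle valve stands within 0.12 rad (7 degrees) of the green mark (2.094 rad), the supply lever is fully open (over 1.45 rad), both at rest (value of joint air_valve between 1.974 and 2.214 rad and value of joint supply_lever above 1.45 rad and velocity of joint air_valve between -0.05 and 0.05 rad/s and velocity of joint supply_lever between -0.05 and 0.05 rad/s); the robot touches nothing.
It fails at once if the blue needle valve is forced into its seat (stem shut, bar wound up beyond -0.25 rad) (value of joint air_twist below -0.25 rad and value of joint air_valve below 0.1 rad).
It fails at once if the red knob is turned (its pointer end moves more than 6 mm) (distance of vac_pointer from where it was at the start of the episode above 0.006 m).
It fails at once if a thing on the bench is shifted by more than 30 mm or tipped (distance of any of beaker, flask, amber_bottle, mortar, petri_dish, scoop from where it was at the start of the episode above 0.03 m or angle between any of beaker, flask, amber_bottle, mortar's own z axis and vertical above 0.5 rad).
It also fails if it takes over 72 s, if anything falls off the work surface, if the arm or the gripper's body presses on something with over 40 N, if the wrist force passes 120 N, or if a joint passes its speed limit or range.

### The arm

A 6-joint arm with a two-finger parallel gripper is mounted at the origin on the work surface. World frame = base frame: x ahead of the robot, y to its left, z up, the work surface at z = 0. Lengths are in m, angles in rad, forces in N, time in s.
With the tool pointing down it reaches from about 0.375 to 0.925 m from the base axis. Payload 5.7 kg.
Tool frame: the origin (TCP) lies midway between the tips of the shut fingers; the grasp point (between the pads) lies 19 mm behind it; z points along the fingers, x is the direction in which the jaws open and shut, and the axes are right-handed (so a half turn about z gives the same grasp; the last joint's range is limited). The gripper opens to 88 mm and grips with 3 to 60 N. Pads are 20 mm wide; open, the fingers measure 115 mm over their backs; the gripper's body (75 mm by 178 mm) begins 61 mm behind the grasp point.
Start: joints at [-1.343, 0.359, 1.51, -0, 1.272, -0.115], TCP at [0.202, -0.565, 0.191] pointing down, gripper open.
Joint ranges: [-2.97, 2.97], [-1.01, 2.36], [0.21, 2.38], [-0.96, 4.11], [0.2, 2.71], [-2.98, 2.98]. Speed limits (rad/s): [2.39, 2.39, 3.14, 3.14, 3.14, 3.14].

### API

Orientations are given as a unit quaternion [x, y, z, w].
In Python, from bench import move_ptp, servo_line, goto_joints, move_gripper, sleep, inverse_kinematics, capture, PlanningError, close_job, spot_in, silhouettes, current_clock, current_joint_pos, current_qvel, current_joint_torque, current_position, current_orientation, current_force, current_torque, current_finger_gap gives the robot as it stands. Calls block until the motion is done:
- move_ptp(position, orientation): joint-space move of the TCP to a pose.
- servo_line(position, orientation=None, rate=0.15, contact_N=None): straight line of the TCP; orientation=None keeps the orientation; rate is the mean speed in m/s. With contact_N (N) it stops when the force on the tool has changed by that much, and returns True; else False.
- goto_joints(angles): joint-space move.
- move_gripper(opening): finger opening in m; the grip force is fixed at half the most; returns when the fingers have stopped.
- sleep(seconds).
- inverse_kinematics(position, orientation): joint angles nearest the present ones, or None.
- capture(name): name is "side" or "top" or "wrist"; returns a dict with "image" (384x512x3 uint8, blue, green, red), "range_z" (384x512 float32, m along the optical axis (not along the pixel's ray), 0 where there is no reading), "intrinsics" (3x3 intrinsics, pixels), "R" (3x3) and "t" (3): a world point X has camera coordinates R X + t. Camera axes: x right, y down, z forward; pixel columns grow to the right and rows downward; lengths in m; the calibration is good to about 2 mm. The wrist camera is an equidistant fisheye: a pixel r from the principal point sees the ray r / f radians off the axis. A picture is of the moment at which its call begins.
A pose or a line that the arm cannot do raises PlanningError and nothing moves.
- close_job(): hands the job in, once; it reports no verdict.
Trained networks look in the newest picture that a camera, given by its name, has taken for a name from the list of things; names that differ only in an ending like _2 or _b are one class to them, and where a whole thing is asked for, a point or a joint stands for the part that bears it (a point fixed in the world has none). Each returns a list of dicts, best first, with "conf" (0 to 1); they miss things now and then, are a little off and sometimes report something else, mostly with a low value. They report only what shows in the picture. A call takes as long as a camera call.
- spot_in(camera, query): "xy" ([column, row] in pixels, amid what is visible of it).
- silhouettes(camera, query): "region" (384x512 bool, what is visible of it) and "xy" ([column, row] in pixels, amid what is visible of it).
Readings, each from a call of its own:
- current_clock(): time.
- current_joint_pos(): joint angles.
- current_qvel(): joint speeds.
- current_joint_torque(): joint torques, N m.
- current_position(): TCP position.
- current_orientation(): TCP orientation.
- current_force(): force on the tool from outside, world axes, zero at the start.
- current_torque(): the same for the moment, N m.
- current_finger_gap(): finger opening in m.
Only numpy, scipy, OpenCV 4.12 (cv2) and the standard library are available. Lean on these libraries where they do the work, as an engineer would, in place of code of your own. Each camera call takes 0.05 s, during which the arm holds its last target.

## Working session

There is one attempt and no reset: what is moved stays moved. The work goes in short steps, each a Python script; the robot and the scene stay as the last script left them, time stands still between calls to the robot, and variables do not carry over. Pictures are saved under pics/ and viewed, and the job is handed in when it is done.

```bash
ls; mkdir -p pics; python3 - <<'E'
from bench import *
import cv2,numpy as np
for c in ("side","top","wrist"):
    d=capture(c); cv2.imwrite(f"pics/{c}0.png",d["image"]); print(c,d["intrinsics"].tolist(),d["R"].round(3).tolist(),d["t"])
    for q in ("air_grip","air_zero_mark","air_green_mark","lever_grip","lever_axis","vac_grip","vac_pointer","beaker","flask","amber_bottle","mortar","petri_dish","scoop"):
        r=spot_in(c,q)
        print(q,[(np.round(x["xy"],1).tolist(),round(x["conf"],2)) for x in r[:2]])
print(current_clock())
E
```

```text
pics
side [[402.3572720245959, 0.0, 257.4768580186518], [0.0, 402.3572720245959, 192.90232288628496], [0.0, 0.0, 1.0]] [[-0.73, -0.683, -0.021], [-0.346, 0.397, -0.85], [0.589, -0.613, -0.526]] [0.42616669 0.28026241 0.83183177]
air_grip [([226.4, 245.3], 0.77), ([331.4, 162.9], 0.51)]
air_zero_mark [([224.6, 260.0], 0.66)]
air_green_mark [([217.3, 257.3], 0.6)]
lever_grip []
lever_axis [([280.7, 198.3], 0.67)]
vac_grip [([332.9, 163.4], 0.68), ([227.3, 244.9], 0.67)]
vac_pointer [([334.2, 162.6], 0.54), ([227.5, 240.6], 0.15)]
beaker [([193.5, 212.9], 0.63)]
flask [([237.7, 189.3], 0.93), ([278.2, 200.7], 0.43)]
amber_bottle [([140.9, 239.0], 0.68)]
mortar [([298.4, 156.8], 0.88), ([192.3, 211.3], 0.45)]
petri_dish [([275.5, 265.2], 0.72)]
scoop [([337.0, 220.7], 0.77)]
top [[362.54698583387767, 0.0, 255.51595447607173], [0.0, 362.54698583387767, 186.77318074381256], [0.0, 0.0, 1.0]] [[0.006, -1.0, 0.022], [-0.982, -0.01, -0.189], [0.189, -0.021, -0.982]] [-0.03021157  0.59245701  1.02874346]
air_grip []
air_zero_mark [([161.5, 228.5], 0.85)]
air_green_mark [([249.9, 207.9], 0.54)]
lever_grip [([249.2, 208.5], 0.81), ([332.5, 218.7], 0.28)]
lever_axis [([249.0, 203.7], 0.52)]
vac_grip [([328.0, 221.3], 0.44)]
vac_pointer [([329.3, 221.3], 0.4)]
beaker [([199.7, 149.2], 0.76), ([158.2, 227.9], 0.62)]
flask [([264.2, 150.5], 0.59)]
amber_bottle [([149.2, 139.7], 0.76)]
mortar [([356.0, 159.7], 0.66), ([158.5, 226.2], 0.25)]
petri_dish [([205.2, 247.3], 0.64)]
scoop [([278.9, 246.4], 0.95)]
wrist [[297.3186396354542, 0.0, 254.5133094207795], [0.0, 297.3186396354542, 190.9011179978468], [0.0, 0.0, 1.0]] [[0.336, -0.942, 0.0], [-0.902, -0.321, 0.288], [-0.272, -0.097, -0.958]] [-0.59959067 -0.0348177   0.39057708]
air_grip []
air_zero_mark []
air_green_mark []
lever_grip []
lever_axis []
vac_grip []
vac_pointer []
beaker []
flask []
amber_bottle []
mortar []
petri_dish []
scoop []
2.1
```

View pics/side0.png

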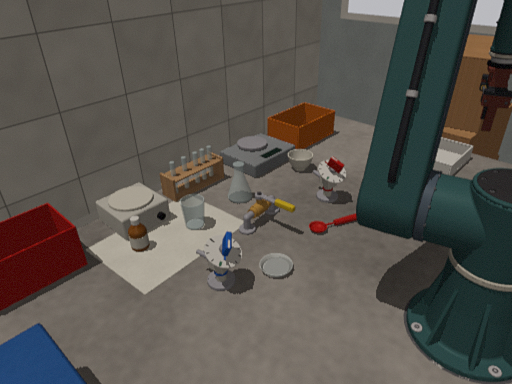

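View pics/top0.png

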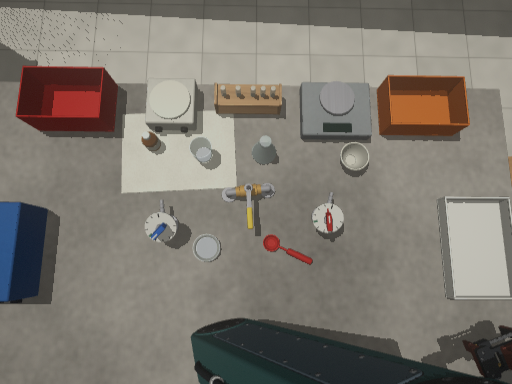

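```bash
python3 - <<'E'
import cv2
a=cv2.imread("pics/side0.png")[210:300,170:290];cv2.imwrite("pics/s1.png",cv2.resize(a,None,fx=6,fy=6,interpolation=2))
a=cv2.imread("pics/top0.png")[170:270,110:370];cv2.imwrite("pics/t1.png",cv2.resize(a,None,fx=3,fy=3,interpolation=2))
E
```

```text
(no output)
```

View pics/s1.png

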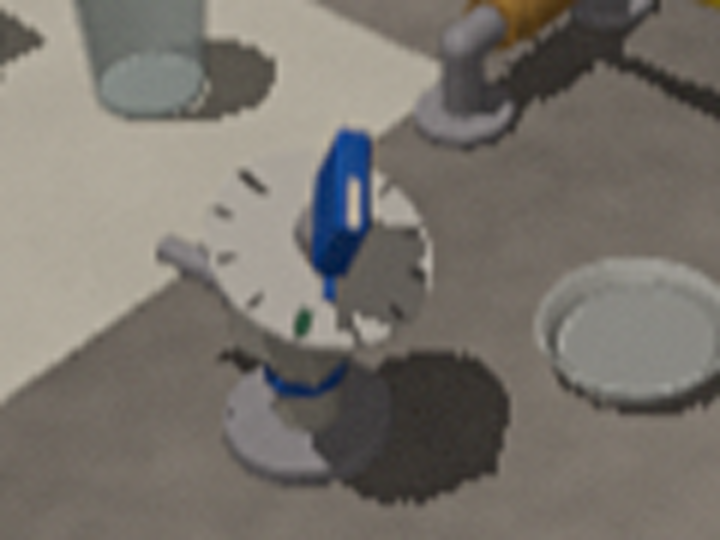

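View pics/t1.png

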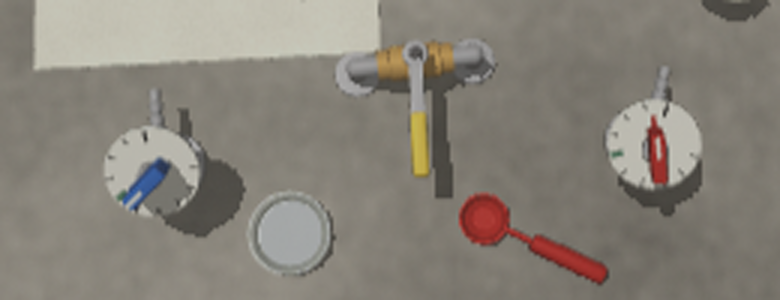

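The blue valve is on the left (top view, around (160,228)). Its narrow pointer tip is just past the green mark. The yellow lever is at (250,207) pointing at the robot, and the red valve is at (328,220). Next I measure the 3D geometry from depth.

```bash
cat > h.py <<'E'
from bench import *
import numpy as np, cv2
from scipy.spatial.transform import Rotation as Ro
def cloud(d):
    K=d["intrinsics"];z=d["range_z"];v,u=np.mgrid[0:384,0:512]
    X=np.stack([(u-K[0,2])/K[0,0]*z,(v-K[1,2])/K[1,1]*z,z],-1)
    W=(X-d["t"])@d["R"]; W[z<=0]=np.nan
    return W
def ray(d,uv):
    K=d["intrinsics"];r=np.array([(uv[0]-K[0,2])/K[0,0],(uv[1]-K[1,2])/K[1,1],1.]);return -d["R"].T@d["t"], d["R"].T@r
def at_z(d,uv,z):
    o,r=ray(d,uv);return o+r*(z-o[2])/r[2]
def proj(d,X):
    p=d["intrinsics"]@(d["R"]@np.asarray(X)+d["t"]);return p[:2]/p[2]
E
python3 - <<'E'
from h import *
for c in("top","side"):
    d=capture(c);W=cloud(d);im=d["image"].astype(int);b,g,r=im[...,0],im[...,1],im[...,2]
    z=W[...,2]
    for n,m in(("blue",(b>r+40)&(b>g+30)),("yellow",(r>b+70)&(g>b+60)),("red",(r>g+60)&(r>b+60))):
        m=m&(z>.07)&(z<.17)&(W[...,0]<.75)&(W[...,0]>.25)&(abs(W[...,1])<.4)
        P=W[m]; 
        if len(P)<5: print(c,n,len(P));continue
        ctr=np.median(P,0)
        _,s,V=np.linalg.svd(P-P.mean(0),full_matrices=False);print(c,n,len(P),P.mean(0).round(4),P.min(0).round(3),P.max(0).round(3),V[0].round(3))
        if n in("blue","red"):
            q=(np.linalg.norm(W-ctr,axis=-1)<.075)&(z>.06)&(z<.135)&(abs(r-b)<40)&(r>120)
            D=W[q]
            for _ in range(5):
                cc=D.mean(0);N=np.linalg.svd(D-cc,full_matrices=False)[2][2];N*=np.sign(N[2]);D=D[abs((D-cc)@N)<.004]
            # circle via hull
            e1=np.cross(N,[0,1,0]);e1/=np.linalg.norm(e1);e2=np.cross(N,e1)
            uv=np.c_[(D-cc)@e1,(D-cc)@e2].astype(np.float32);(cx,cy),rad=cv2.minEnclosingCircle(uv)
            C=cc+cx*e1+cy*e2
            print("  dial",len(D),C.round(4),"rad",round(rad,4),"N",N.round(3),"lean",np.degrees(np.arccos(N[2])).round(1),"yaw",np.degrees(np.arctan2(N[1],N[0])).round(1),"grip",(C+.035*N).round(4))
for n in("lever_grip","air_green_mark","air_zero_mark"):
  capture("top");print(n,spot_in("top",n))
E
```

```text
top blue 84 [0.4535 0.2366 0.141 ] [0.432 0.221 0.128] [0.476 0.255 0.15 ] [-0.74   0.649 -0.176]
  dial 433 [0.4674 0.2414 0.1006] rad 0.0443 N [-0.423 -0.06   0.904] lean 25.3 yaw -172.0 grip [0.4526 0.2393 0.1323]
top yellow 106 [ 0.495  -0.0077  0.0947] [ 0.467 -0.016  0.091] [ 0.524 -0.001  0.1  ] [-0.998 -0.07   0.003]
top red 80 [ 0.484  -0.2242  0.1389] [ 0.46  -0.231  0.123] [ 0.519 -0.218  0.152] [-0.998 -0.069 -0.005]
  dial 553 [ 0.4972 -0.2302  0.101 ] rad 0.0446 N [-0.414  0.112  0.903] lean 25.4 yaw 164.9 grip [ 0.4827 -0.2262  0.1326]
side blue 168 [0.4448 0.2446 0.132 ] [0.427 0.221 0.105] [0.469 0.261 0.15 ] [-0.377  0.619 -0.689]
  dial 543 [0.4623 0.2398 0.1012] rad 0.0452 N [-0.418 -0.055  0.907] lean 24.9 yaw -172.5 grip [0.4477 0.2379 0.1329]
side yellow 135 [ 0.4881 -0.0052  0.0914] [ 0.459 -0.017  0.081] [0.52  0.001 0.099] [-0.998 -0.062 -0.001]
side red 124 [ 0.4755 -0.2229  0.1303] [ 0.452 -0.234  0.106] [ 0.512 -0.217  0.148] [-0.992 -0.111 -0.066]
  dial 279 [ 0.49   -0.2304  0.1009] rad 0.0448 N [-0.407  0.115  0.906] lean 25.0 yaw 164.3 grip [ 0.4757 -0.2264  0.1326]
lever_grip [{'xy': [249.0, 208.2], 'conf': 0.6}, {'xy': [158.7, 228.8], 'conf': 0.38}]
air_green_mark [{'xy': [162.0, 226.5], 'conf': 0.88}, {'xy': [263.0, 152.2], 'conf': 0.75}]
air_zero_mark [{'xy': [160.7, 229.4], 'conf': 0.84}, {'xy': [249.4, 203.1], 'conf': 0.47}]
```

```bash
cat >> h.py <<'E'
G=np.array([.452,.2375,.130]); yaw=np.radians(-172.3); L=np.radians(25)
N=np.array([np.sin(L)*np.cos(yaw),np.sin(L)*np.sin(yaw),np.cos(L)])
e0=np.array([-np.cos(L)*np.cos(yaw),-np.cos(L)*np.sin(yaw),np.sin(L)]); e9=np.cross(N,e0)
def bar(th): return np.cos(th)*e0+np.sin(th)*e9
def quat(th,flip=1):  # jaws across bar at angle th
    z=-N; x=flip*np.cross(N,bar(th)); y=np.cross(z,x)
    return Ro.from_matrix(np.c_[x,y,z]).as_quat()
E
python3 - <<'E'
from h import *
v=np.array([-.74,.649,-.176]);print("bar",np.degrees(np.arctan2(v@e9,v@e0)))
for f in(1,-1):
  for th in(150,120,90,45,0,-15):
    r=inverse_kinematics(G-.019*N,quat(np.radians(th),f)); r2=inverse_kinematics(G+.11*N,quat(np.radians(th),f))
    print(f,th,None if r is None else r.round(2) if hasattr(r,'round') else np.round(r,2), None if r2 is None else np.round(r2,2))
E
```

```text
bar 131.6495378326254
1 150 [ 0.45  0.19  2.14 -0.33  0.41  2.69] [ 0.51 -0.08  2.05 -0.22  0.78  2.59]
1 120 None None
1 90 [ 0.45  0.19  2.14 -0.33  0.41 -2.55] [ 0.51 -0.08  2.05 -0.22  0.78 -2.64]
1 45 [ 0.45  0.19  2.14 -0.33  0.41 -1.76] [ 0.51 -0.08  2.05 -0.22  0.78 -1.86]
1 0 [ 0.45  0.19  2.14 -0.33  0.41 -0.98] [ 0.51 -0.08  2.05 -0.22  0.78 -1.07]
1 -15 [ 0.45  0.19  2.14 -0.33  0.41 -0.72] [ 0.51 -0.08  2.05 -0.22  0.78 -0.81]
-1 150 [ 0.45  0.19  2.14 -0.33  0.41 -0.45] [ 0.51 -0.08  2.05 -0.22  0.78 -0.55]
-1 120 [ 0.45  0.19  2.14 -0.33  0.41  0.07] [ 0.51 -0.08  2.05 -0.22  0.78 -0.02]
-1 90 [ 0.45  0.19  2.14 -0.33  0.41  0.59] [ 0.51 -0.08  2.05 -0.22  0.78  0.5 ]
-1 45 [ 0.45  0.19  2.14 -0.33  0.41  1.38] [ 0.51 -0.08  2.05 -0.22  0.78  1.28]
-1 0 [ 0.45  0.19  2.14 -0.33  0.41  2.16] [ 0.51 -0.08  2.05 -0.22  0.78  2.07]
-1 -15 [ 0.45  0.19  2.14 -0.33  0.41  2.43] [ 0.51 -0.08  2.05 -0.22  0.78  2.33]
```

```bash
python3 - <<'E'
from h import *
p=current_position();q=current_orientation()
servo_line([p[0],p[1],.30],rate=.3)
th=np.radians(132)
move_ptp(G+.13*N,quat(th,-1))
d=capture("wrist");cv2.imwrite("pics/w1.png",d["image"])
print(current_clock(),current_position().__repr__())
# project predicted dial points
K=d["intrinsics"]
def fish(X):
    c=d["R"]@X+d["t"];rr=np.hypot(c[0],c[1]);a=np.arctan2(rr,c[2]);return K[0,2]+K[0,0]*a*c[0]/rr,K[1,2]+K[1,1]*a*c[1]/rr
im=cv2.resize(d["image"],None,fx=1.5,fy=1.5)
C=G-.035*N
for a in range(0,271,30):
    cv2.circle(im,tuple(int(1.5*s) for s in fish(C+.042*bar(np.radians(a)))),3,(0,0,255) if a else (255,0,255),1)
cv2.circle(im,tuple(int(1.5*s) for s in fish(G+.01*N)),3,(0,255,255),1)
cv2.circle(im,tuple(int(1.5*s) for s in fish(G+.01*N+.023*bar(th))),3,(0,255,0),1)
cv2.imwrite("pics/w1o.png",im)
E
```

```text
5.925 array([0.3980826 , 0.22984721, 0.24794669])
```

View pics/w1o.png

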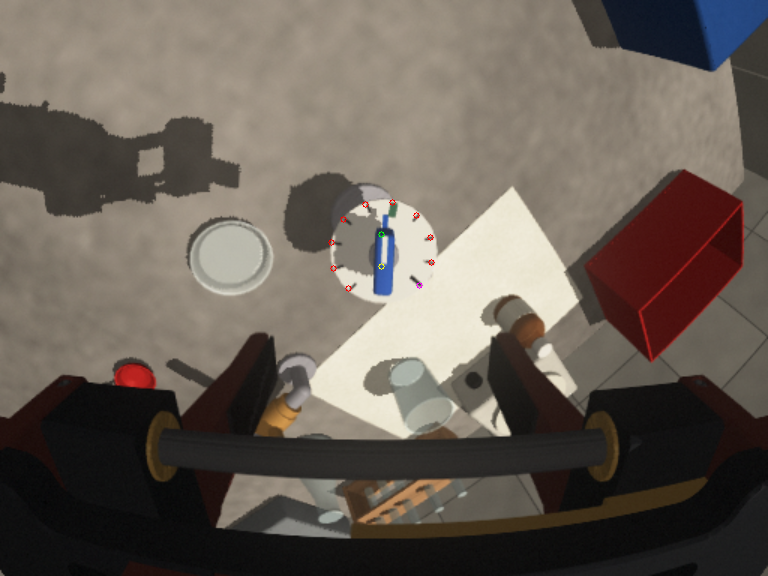

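The predicted dial marks lie on the real ones within about 1–2 px. The zero mark is at (419,286), the green mark at (393,204), and the bar's pointer is near the green mark. A quick refinement comes next.

```bash
python3 - <<'E'
from h import *
d=capture("wrist");K=d["intrinsics"];im=d["image"].astype(int)
v,u=np.mgrid[0:384,0:512];dx=(u-K[0,2])/K[0,0];dy=(v-K[1,2])/K[1,1];a=np.hypot(dx,dy)+1e-9
r=np.stack([np.sin(a)*dx/a,np.sin(a)*dy/a,np.cos(a)],-1)@d["R"];o=-d["R"].T@d["t"]
def inter(off):
    t=((G+off*N-o)@N)/(r@N);X=o+t[...,None]*r;return (X-G)@e0,(X-G)@e9
x,y=inter(-.035)
b,g,rr=im[...,0],im[...,1],im[...,2]
near=np.hypot(x,y)<.07
gr=near&(g>rr+20)&(g>b+10);print("green",gr.sum(),x[gr].mean(),y[gr].mean(),np.degrees(np.arctan2(y[gr].mean(),x[gr].mean())),np.hypot(x[gr],y[gr]).max())
w=near&(rr>150)&(abs(b-rr)<35)
lab=cv2.connectedComponents(w.astype(np.uint8))
pts=np.c_[x[w],y[w]].astype(np.float32);print("white",w.sum(),cv2.minEnclosingCircle(pts))
c=(255*np.ones(1))
rad=np.hypot(x,y);dk=(rad<.043)&(rad>.028)&(rr<90)&(x>.02)&(abs(y)<.012);print("zero",dk.sum(),x[dk].mean(),y[dk].mean(),np.degrees(np.arctan2(y[dk].mean(),x[dk].mean())))
x,y=inter(.010)
B=(np.hypot(x,y)<.05)&(b>rr+60)&(b>g+40)
P=np.c_[x[B],y[B]].astype(np.float32);R=cv2.minAreaRect(P);bx=cv2.boxPoints(R);print("bar",R);m=P-P.mean(0);V=np.linalg.svd(m,full_matrices=False)[2][0];print(np.degrees(np.arctan2(V[1],V[0])))
print("cam in dial frame",(o-G)@e0,(o-G)@e9,(o-G)@N)
E
```

```text
green 45 -0.017878357180987767 0.03239023905730549 118.89726750943444 0.042636398892085973
white 4645 ((0.0002119412092724815, 0.00010539321374380961), 0.07007434964179993)
zero 14 0.03706720850882299 0.0008261414711474596 1.276777674504674
bar ((-0.0042160144075751305, 0.007288314402103424), (0.012449578382074833, 0.058935344219207764), 39.51762771606445)
-50.222664
cam in dial frame -0.05373204138178369 0.05925179352583092 0.32324111034276976
```

```bash
python3 - <<'E'
from h import *
q=quat(np.radians(130),-1)
move_gripper(.05)
servo_line(G+.04*N,q,rate=.12)
print(servo_line(G-.017*N,q,rate=.06,contact_N=8))
print("tq before",current_torque()@N,current_force())
move_gripper(0.0)
print("gap",current_finger_gap(),"F",current_force(),"T",current_torque()@N)
d=capture("wrist");cv2.imwrite("pics/w2.png",d["image"]);d=capture("side");cv2.imwrite("pics/s2.png",cv2.resize(d["image"][150:330,130:340],None,fx=3.5,fy=3.5))
print(current_clock(),current_joint_pos())
E
```

```text
False
tq before 0.031209898766358556 [-0.34128184  0.43438507  0.41261697]
gap 0.0007035274923118091 F [-0.15819625 -0.39256243 -0.64532841] T -0.01892799782082368
9.7 [ 0.450801    0.18420113  2.14023801 -0.3282398   0.42014533 -0.10821062]
```

View pics/s2.png

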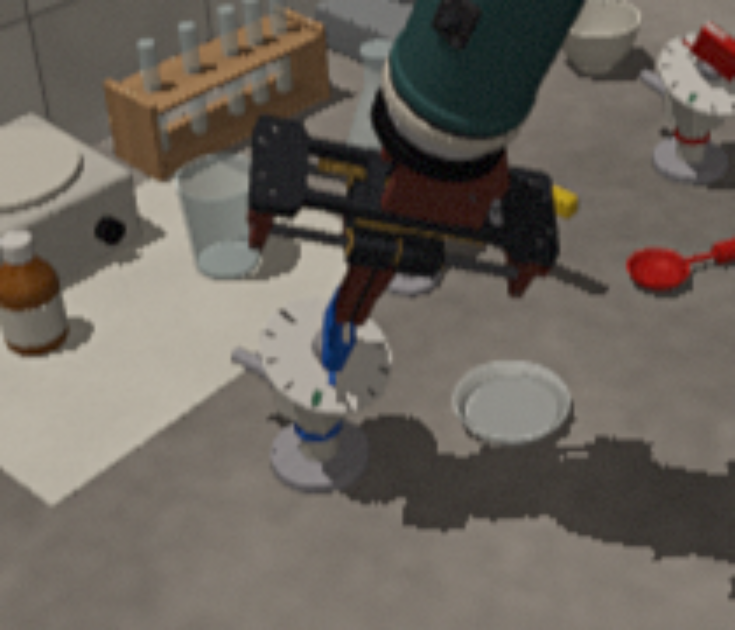

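The gap is 0.7 mm, so the fingers closed on nothing. I'll check the pose.

```bash
python3 - <<'E'
from h import *
p=np.array(current_position());print(p,(p-G)@N,(p-G)@e0,(p-G)@e9, Ro.from_quat(current_orientation()).as_matrix().round(3).tolist(),N)
print(current_finger_gap())
E
```

```text
[0.45908845 0.23845347 0.11455535] -0.01702029246869785 -4.502143207234407e-05 -4.88425327078242e-06 [[0.602, 0.68, 0.419], [0.73, -0.681, 0.057], [0.324, 0.272, -0.906]] [-0.4188076  -0.05662501  0.90630779]
0.00034004757081316237
```

View pics/w2.png

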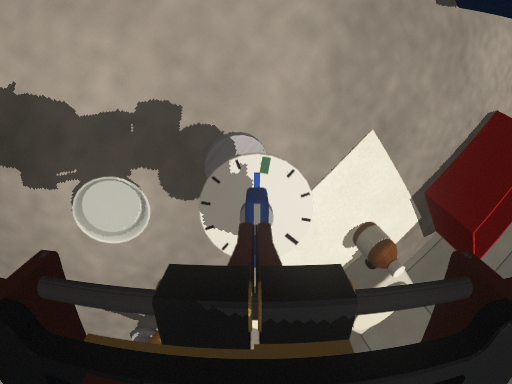

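```bash
python3 - <<'E'
from h import *
d=capture("wrist");K=d["intrinsics"]
def fish(X):
    c=d["R"]@X+d["t"];rr=np.hypot(c[0],c[1]);a=np.arctan2(rr,c[2]);return np.array([K[0,2]+K[0,0]*a*c[0]/rr,K[1,2]+K[1,1]*a*c[1]/rr])
p=np.array(current_position())
im=cv2.resize(d["image"][120:320,150:370],None,fx=3.5,fy=3.5)
def dot(X,c): cv2.circle(im,tuple(int(s) for s in (fish(X)-[150,120])*3.5),4,c,2)
dot(p,(0,0,255));dot(G+.01*N,(0,255,255));th=np.radians(130);dot(G+.01*N+.023*bar(th),(0,255,0));dot(G+.01*N-.023*bar(th),(0,255,0));dot(p+.019*N,(255,0,255))
cv2.imwrite("pics/w3.png",im)
print(d["range_z"][180:300:8,250:262:4].round(3).tolist())
for X in(p,G,G+.01*N): print((d["R"]@X+d["t"])[2])
d=capture("side");o=150,130
im=cv2.resize(d["image"][200:270,190:270],None,fx=8,fy=8,interpolation=2)
for X,c in((p,(0,0,255)),(G+.01*N,(0,255,255)),(G+.01*N+.023*bar(th),(0,255,0)),(G+.01*N-.023*bar(th),(0,255,0))):
    cv2.circle(im,tuple(int(s) for s in (proj(d,X)-[190,200])*8),4,c,2)
cv2.imwrite("pics/s3.png",im)
E
```

```text
[[0.2160000056028366, 0.20100000500679016, 0.2029999941587448], [0.20000000298023224, 0.20000000298023224, 0.20000000298023224], [0.18299999833106995, 0.1809999942779541, 0.18199999630451202], [0.17399999499320984, 0.17399999499320984, 0.17399999499320984], [0.1770000010728836, 0.17399999499320984, 0.17399999499320984], [0.1770000010728836, 0.17499999701976776, 0.17599999904632568], [0.16699999570846558, 0.17000000178813934, 0.16699999570846558], [0.15800000727176666, 0.1589999943971634, 0.15600000321865082], [0.14900000393390656, 0.15000000596046448, 0.14800000190734863], [0.14000000059604645, 0.14499999582767487, 0.1469999998807907], [0.13099999725818634, 0.13600000739097595, 0.13500000536441803], [0.125, 0.13600000739097595, 0.1289999932050705], [0.11900000274181366, 0.13600000739097595, 0.12200000137090683], [0.07999999821186066, 0.13600000739097595, 0.07999999821186066], [0.07699999958276749, 0.13699999451637268, 0.07699999958276749]]
0.2084017424430216
0.19213886211600875
0.18257028181366033
```

View pics/w3.png

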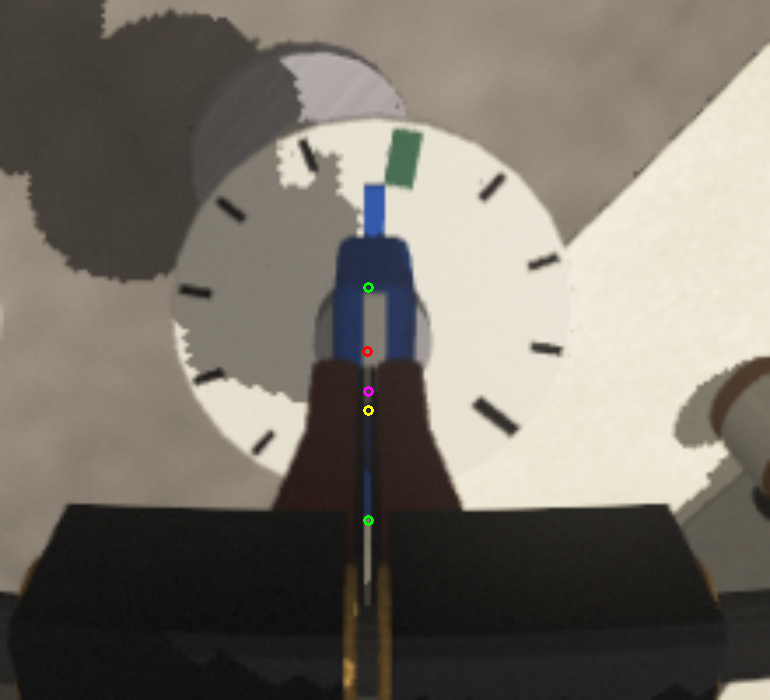

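View pics/s3.png

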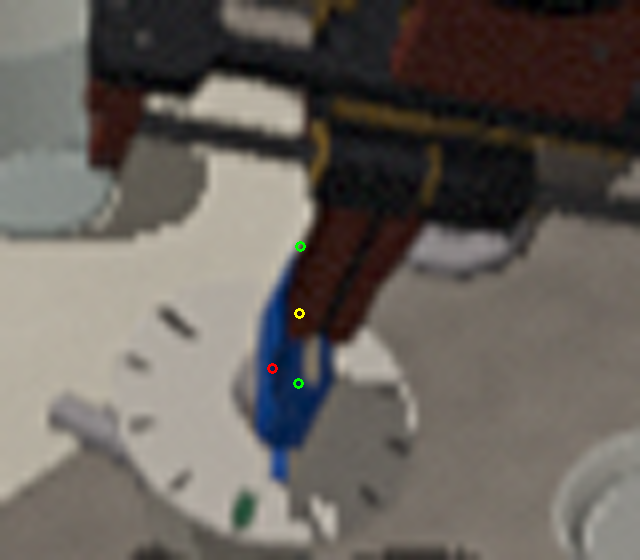

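```bash
python3 - <<'E'
from h import *
p=np.array(current_position());M=Ro.from_quat(current_orientation()).as_matrix()
d=capture("side");W=cloud(d);im=d["image"]
T=(W-p)@M*1000
for v in range(226,246,2): print(v,[(im[v,u].tolist(),T[v,u].round(0).astype(int).tolist()) for u in range(224,238,3)])
d=capture("wrist");K=d["intrinsics"];im=d["image"]
v,u=np.mgrid[0:384,0:512];dx=(u-K[0,2])/K[0,0];dy=(v-K[1,2])/K[1,1];a=np.hypot(dx,dy)+1e-9
r=np.stack([np.sin(a)*dx/a,np.sin(a)*dy/a,np.cos(a)],-1);r/=r[...,2:]
W=(r*d["range_z"][...,None]-d["t"])@d["R"];T=(W-p)@M*1000
for v in range(186,250,5): print(v,im[v,248],T[v,248].round(0),im[v,262],T[v,262].round(0))
E
```

```text
226 [([163, 176, 182], [-42, 189, 165]), ([170, 185, 190], [-50, 189, 163]), ([9, 13, 30], [11, -9, -85]), ([14, 17, 35], [6, -11, -89]), ([11, 15, 18], [8, -33, -118])]
228 [([161, 176, 182], [-42, 182, 165]), ([169, 183, 190], [-49, 179, 160]), ([10, 13, 37], [9, -11, -80]), ([22, 26, 49], [4, -13, -85]), ([22, 18, 23], [-3, -10, -83])]
230 [([162, 177, 184], [-40, 170, 159]), ([112, 125, 133], [7, 8, -48]), ([15, 20, 46], [7, -10, -73]), ([13, 21, 46], [2, -12, -78]), ([16, 12, 28], [-4, -11, -78])]
232 [([165, 180, 188], [-40, 162, 158]), ([31, 24, 36], [7, 2, -49]), ([19, 22, 49], [6, -11, -68]), ([21, 23, 42], [0, -11, -70]), ([17, 23, 46], [-5, -14, -74])]
234 [([161, 171, 173], [-40, 155, 158]), ([13, 15, 38], [7, -2, -47]), ([24, 28, 50], [4, -12, -62]), ([17, 13, 19], [-3, -10, -61]), ([17, 22, 47], [-8, -13, -67])]
236 [([126, 85, 72], [5, 14, -18]), ([12, 16, 40], [7, -7, -48]), ([15, 19, 47], [2, -12, -56]), ([13, 15, 28], [-4, -11, -56]), ([25, 32, 53], [-9, -13, -61])]
238 [([117, 55, 14], [5, 9, -18]), ([19, 26, 46], [6, -12, -47]), ([23, 27, 46], [0, -12, -48]), ([14
[... 639 characters left out ...]
. -24.  -8.] [71 47 40] [  4. -24.  -9.]
196 [68 45 37] [ -4. -24. -19.] [72 48 40] [  4. -24. -20.]
201 [72 46 38] [ -4. -24. -27.] [80 51 41] [  4. -24. -28.]
206 [86 52 39] [ -4. -21. -29.] [90 53 41] [  4. -21. -29.]
211 [84 49 36] [ -4. -18. -29.] [92 56 42] [  4. -19. -30.]
216 [85 50 37] [ -4. -15. -29.] [92 55 42] [  4. -15. -28.]
221 [84 49 36] [ -4. -12. -29.] [94 55 42] [  4. -12. -30.]
226 [31 35 49] [ -4. -12. -37.] [35 39 52] [  4. -12. -38.]
231 [31 35 47] [ -4. -12. -44.] [35 38 51] [  4. -12. -44.]
236 [31 35 49] [ -4. -12. -50.] [31 36 48] [  4. -12. -50.]
241 [29 33 46] [ -4. -12. -57.] [30 35 49] [  3. -12. -56.]
246 [28 33 46] [ -4. -12. -62.] [30 35 49] [  3. -12. -61.]
```

```bash
python3 - <<'E'
from h import *
q=quat(np.radians(130),-1)
servo_line(G+.04*N,q,rate=.15)
d=capture("side");W=cloud(d);p=np.array(current_position());M=Ro.from_quat(current_orientation()).as_matrix()
T=(W-p)@M*1000
m=(abs(T[...,0])<30)&(abs(T[...,1])<20)&(T[...,2]>-75)&(T[...,2]<20)
print(m.sum(),T[m].min(0),T[m].max(0))
pp=proj(d,p);print(pp)
im=d["image"].copy();u,v=pp.round().astype(int);im[v,u]=(0,0,255)
cv2.imwrite("pics/s4.png",cv2.resize(im[v-50:v+40,u-50:u+60],None,fx=6,fy=6,interpolation=0))
z=T[m][:,2];print(np.histogram(z,bins=np.arange(-75,25,5)))
move_gripper(.05);print(current_finger_gap(),current_clock())
d=capture("side");im=d["image"].copy();im[v,u]=(0,0,255)
cv2.imwrite("pics/s5.png",cv2.resize(im[v-50:v+40,u-50:u+60],None,fx=6,fy=6,interpolation=0))
E
```

```text
162 [-11.76963535 -13.82722098 -74.3143961 ] [  9.71273098  11.18046603 -32.85619955]
[231.31662376 231.360536  ]
(array([24, 15, 23, 17, 22, 15, 21, 20,  5,  0,  0,  0,  0,  0,  0,  0,  0,
        0,  0]), array([-75, -70, -65, -60, -55, -50, -45, -40, -35, -30, -25, -20, -15,
       -10,  -5,   0,   5,  10,  15,  20]))
0.04992347037320609 11.3833
```

View pics/s4.png

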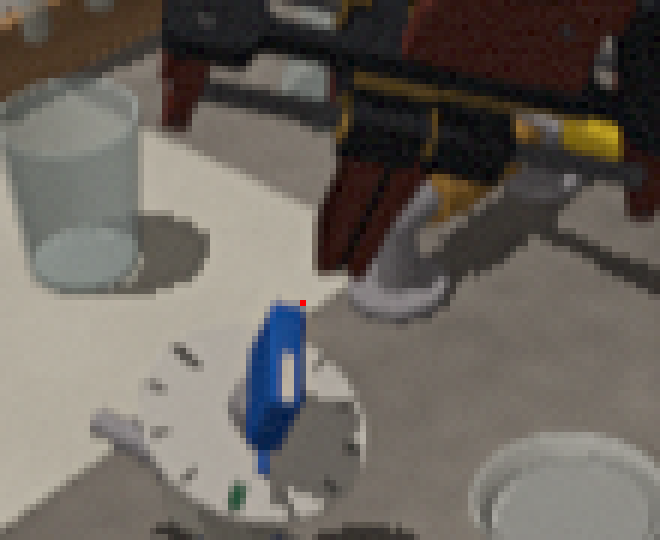

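View pics/s5.png

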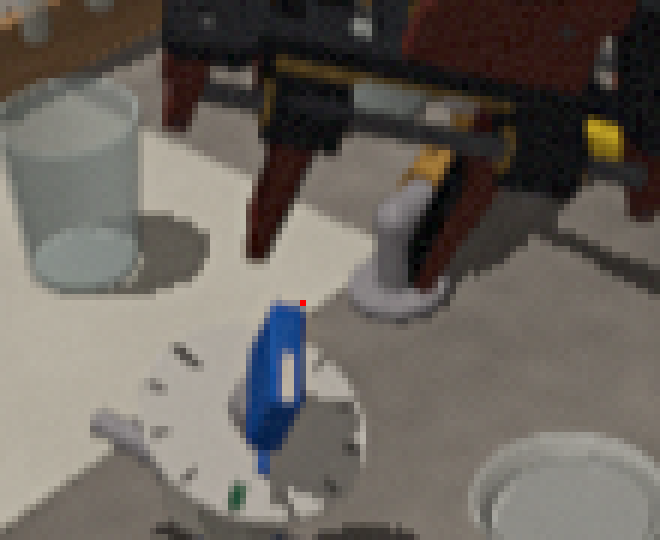

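```bash
python3 - <<'E'
from h import *
d=capture("side");p=np.array(current_position());M=Ro.from_quat(current_orientation()).as_matrix()
W=cloud(d);T=(W-p)@M*1000;im=d["image"].astype(int)
for s in(1,-1):
  m=(abs(T[...,0]-s*33)<14)&(abs(T[...,1])<18)&(T[...,2]>-90)&(T[...,2]<20)
  t=T[m];i=np.argsort(-t[:,2])[:12];print(s,m.sum(),t[i].round(0).astype(int).tolist())
  for k in (28,32,36,40): print(k,[(proj(d,p+M@np.array([s*.025+a*s,b,-k/1000]))-[181,181])*6//1 for a,b in((0,-.01),(.007,-.01),(0,.01),(.007,.01))])
d=capture("wrist");cv2.imwrite("pics/w5.png",d["image"])
E
```

```text
1 121 [[27, -12, -34], [25, -12, -34], [30, -11, -35], [25, -10, -35], [24, -11, -37], [28, -13, -38], [29, -12, -40], [27, -11, -40], [31, -12, -40], [31, -5, -40], [31, -2, -40], [31, 3, -41]]
28 [array([253., 264.]), array([233., 260.]), array([254., 218.]), array([235., 215.])]
32 [array([256., 257.]), array([236., 253.]), array([258., 211.]), array([238., 208.])]
36 [array([260., 250.]), array([240., 246.]), array([261., 204.]), array([241., 201.])]
40 [array([263., 243.]), array([243., 239.]), array([264., 197.]), array([244., 194.])]
-1 158 [[-29, -9, -32], [-35, -11, -33], [-33, -12, -34], [-30, -11, -35], [-35, -10, -35], [-37, -10, -36], [-28, 3, -37], [-27, -5, -37], [-27, 0, -38], [-27, -11, -38], [-27, -9, -38], [-27, -4, -39]]
28 [array([393., 289.]), array([412., 292.]), array([392., 244.]), array([411., 247.])]
32 [array([396., 282.]), array([416., 286.]), array([395., 237.]), array([414., 240.])]
36 [array([400., 275.]), array([419., 279.]), array([399., 230.]), array([418., 233.])]
40 [array([403., 268.]), array([423., 272.]), array([402., 223.]), array([421., 227.])]
```

View pics/w5.png

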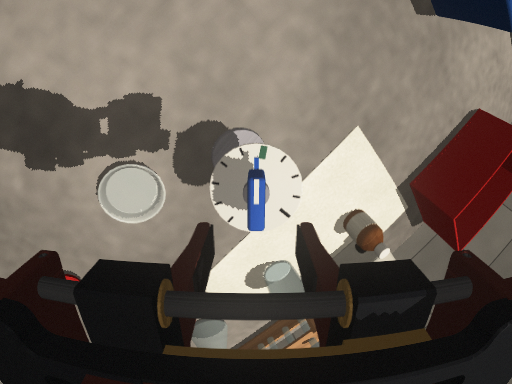

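The pictures show the real fingertips about 30 mm behind the reported TCP, with no sideways offset. I'll correct the tool length and go deeper, with a contact guard.

```bash
python3 - <<'E'
from h import *
for k in(.036,.040,.044,.048):
  for th in (130,0,-20):
    r=inverse_kinematics(G-k*N,quat(np.radians(th),-1));print(k,th,None if r is None else np.round(r,2))
q=quat(np.radians(130),-1)
print(servo_line(G-.044*N,q,rate=.10,contact_N=8))
p=np.array(current_position());print((p-G)@N)
print("F",current_force(),"T",current_torque()@N)
move_gripper(0.0)
print("gap",current_finger_gap(),"F",current_force(),"T",current_torque()@N)
d=capture("side");cv2.imwrite("pics/s6.png",cv2.resize(d["image"][200:270,190:270],None,fx=8,fy=8,interpolation=2))
print(current_clock(),current_joint_pos())
E
```

```text
0.036 130 [ 0.44  0.23  2.15 -0.36  0.37 -0.08]
0.036 0 [ 0.44  0.23  2.15 -0.36  0.37  2.19]
0.036 -20 [ 0.44  0.23  2.15 -0.36  0.37  2.54]
0.04 130 [ 0.44  0.24  2.15 -0.37  0.36 -0.07]
0.04 0 [ 0.44  0.24  2.15 -0.37  0.36  2.2 ]
0.04 -20 [ 0.44  0.24  2.15 -0.37  0.36  2.55]
0.044 130 [ 0.44  0.25  2.15 -0.38  0.35 -0.06]
0.044 0 [ 0.44  0.25  2.15 -0.38  0.35  2.21]
0.044 -20 [ 0.44  0.25  2.15 -0.38  0.35  2.56]
0.048 130 [ 0.44  0.26  2.15 -0.39  0.34 -0.05]
0.048 0 [ 0.44  0.26  2.15 -0.39  0.34  2.22]
0.048 -20 [ 0.44  0.26  2.15 -0.39  0.34  2.57]
False
-0.043714263047836696
F [-0.0954285   0.85774461  0.31181416] T -0.00259057764899344
gap 0.013771139090212367 F [-0.07467765  3.4396588   2.69913926] T -0.007496176056973651
13.225 [ 0.44133693  0.24734371  2.14758868 -0.38023691  0.34963639 -0.0593062 ]
```

View pics/s6.png

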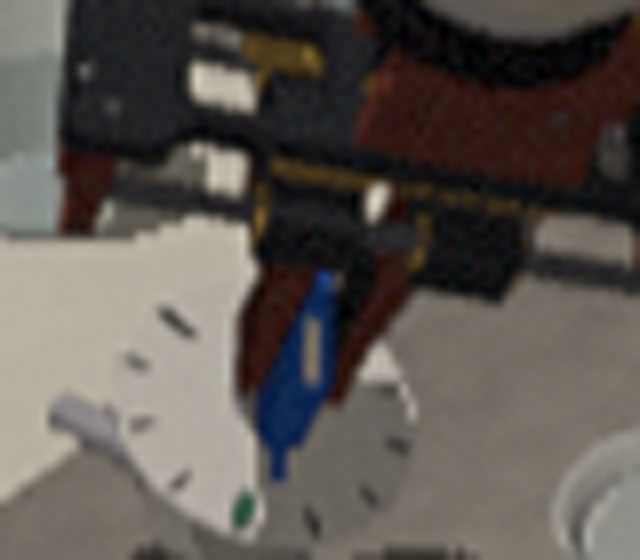

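Gripped: the gap is 13.8 mm, matching the bar. Now clockwise.

```bash
python3 - <<'E'
from h import *
j=np.array(current_joint_pos());s=j.copy()
for a in (.3,1.0,1.6,2.0):
    j[5]=a;goto_joints(j);print(a,np.round(current_force(),1),"T",round(float(current_torque()@N),3),"gap",round(current_finger_gap(),4),round(current_clock(),2))
d=capture("side");cv2.imwrite("pics/s7.png",cv2.resize(d["image"][200:270,190:270],None,fx=8,fy=8,interpolation=2))
E
```

```text
0.3 [-0.9  1.9  1.7] T -0.039 gap 0.0138 13.66
1.0 [-3.9  2.   2.9] T -0.003 gap 0.0138 14.37
1.6 [-5.1  4.9  2.2] T 0.08 gap 0.0143 14.99
2.0 [-5.8  5.9  3.1] T -0.019 gap 0.0138 15.46
```

View pics/s7.png

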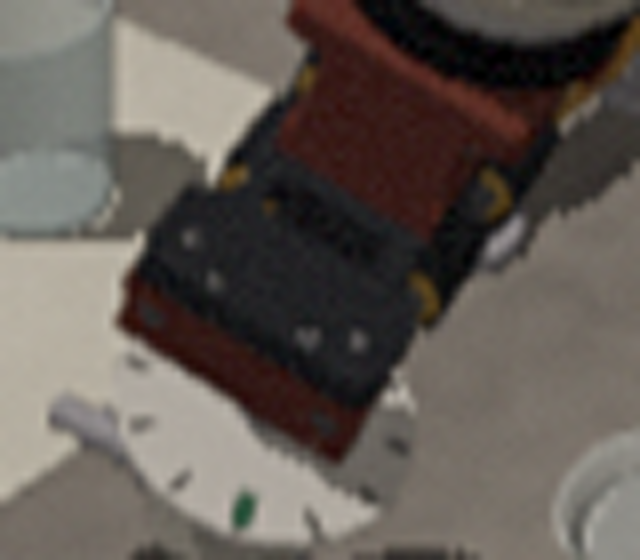

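```bash
cat >> h.py <<'E'
def tq(n=5):
    r=[]
    for _ in range(n): sleep(.02); r.append(np.array(current_torque())@N)
    return float(np.mean(r))
E
python3 - <<'E'
from h import *
j=np.array(current_joint_pos())
a=2.0; t=tq();print(a,t)
while a<2.6:
    a+=.03;j[5]=a;goto_joints(j);t=tq();print(round(a,2),round(current_joint_pos()[5],3),"T",round(t,3),np.round(current_force(),1),round(current_joint_torque()[5],3),round(current_clock(),2))
    if t>.45: break
sleep(.35);print(tq(),current_clock())
E
```

```text
2.0 0.0010701068532471812
2.03 2.029 T 0.041 [-3.2  3.3  2.8] 0.053 15.93
2.06 2.059 T 0.036 [-2.7  4.2  1.8] 0.06 16.26
2.09 2.089 T 0.03 [-3.4  3.9  2.2] 0.059 16.59
2.12 2.119 T 0.014 [-3.4  3.5  1.7] 0.058 16.93
2.15 2.149 T 0.06 [-3.6  3.6  2.4] 0.057 17.26
2.18 2.179 T 0.026 [-3.   3.4  2. ] 0.056 17.59
2.21 2.209 T 0.031 [-3.7  4.3  1.9] 0.056 17.93
2.24 2.239 T 0.146 [-4.8  4.3  2.2] 0.136 18.26
2.27 2.269 T 0.241 [-3.   3.9  2. ] 0.246 18.59
2.3 2.299 T 0.342 [-4.2  4.8  2. ] 0.354 18.93
2.33 2.328 T 0.438 [-3.4  5.4  1.7] 0.459 19.26
2.36 2.358 T 0.537 [-3.1  3.6  2.3] 0.557 19.59
0.5401847966691985 20.025
```

Seated firmly at 0.54 N m, about −0.135 rad. By extrapolation the seat contact is at j6≈2.20. Next I unwind to neutral, release, back off and prepare the lever.

```bash
python3 - <<'E'
from h import *
j=np.array(current_joint_pos());j[5]=2.212;goto_joints(j);print("T",tq(3))
move_gripper(.05)
p=np.array(current_position());servo_line(p+.10*N,rate=.2)
print(current_clock())
move_ptp([.40,.20,.25],current_orientation())
d=capture("top");cv2.imwrite("pics/t8.png",d["image"]);W=cloud(d)
d2=capture("side");cv2.imwrite("pics/s8.png",d2["image"])
im=d["image"].astype(int);b,g,r=im[...,0],im[...,1],im[...,2]
m=(r>b+70)&(g>b+60)&(W[...,2]>.08)&(W[...,2]<.11)&(abs(W[...,1])<.06)&(W[...,0]<.6);P=W[m]
if len(P)>5: print(len(P),P.min(0),P.max(0),P.mean(0),np.linalg.svd(P-P.mean(0),full_matrices=False)[2][0])
d=d
print("flask",at_z(d,(264.5,142),.12),at_z(d,(264,150.5),.06));print("beaker",at_z(d,(204,156),.085))
# lever axis hub
print("hub",at_z(d,(249,188),.086),current_clock())
A=np.array([.579,-.0018])
for ph in(0,45,90):
  for f in(1,-1):
    a=np.pi-np.radians(ph)+np.radians(3.8);L_=np.array([np.cos(a),np.sin(a),0]);x=f*L_;z=np.array([0,0,-1.]);y=np.cross(z,x)
    q=Ro.from_matrix(np.c_[x,y,z]).as_quat();t=np.append(A,.042)+.088*L_
    r_=inverse_kinematics(t,q);print(ph,f,None if r_ is None else np.round(r_,2))
E
```

```text
T 0.04334207436705229
21.725
108 [ 0.4665825  -0.0155763   0.08950174] [ 0.52377365 -0.00089067  0.09940246] [ 0.49491229 -0.00774242  0.09411715] [-0.99760999 -0.06803635 -0.01205661]
flask [ 0.7123724  -0.04952034  0.12      ] [ 0.70479151 -0.05079687  0.06      ]
beaker [0.6782964  0.12765035 0.085     ]
hub [ 0.58322695 -0.00609514  0.086     ] 22.25
0 1 [-0.16  0.4   1.9  -0.    0.84  2.92]
0 -1 [-0.16  0.4   1.9  -0.    0.84 -0.22]
45 1 [-0.02  0.43  1.85 -0.    0.86 -2.45]
45 -1 [-0.02  0.43  1.85 -0.    0.86  0.69]
90 1 [ 0.03  0.5   1.71 -0.    0.93 -1.61]
90 -1 [ 0.03  0.5   1.71 -0.    0.93  1.53]
```

View pics/t8.png

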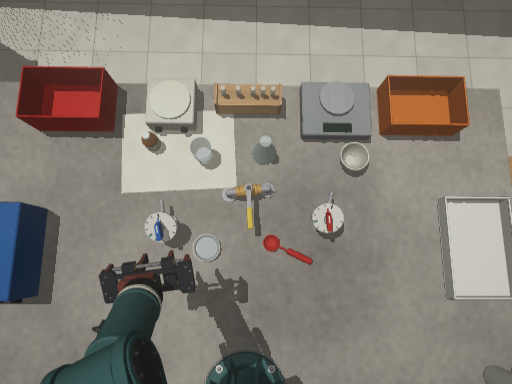

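View pics/s8.png

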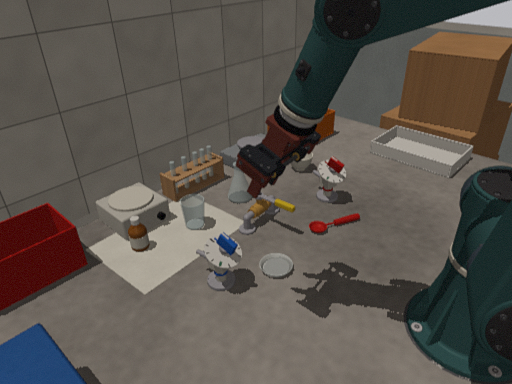

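The blue bar now points at the zero mark: (160,228) in the top view, with its pointer up. Lever is still at (250,207). I'll push it with shut fingers along the arc.

```bash
cat >> h.py <<'E'
A=np.array([.580,-.002])
def lev(ph,off,z,r=.086):
    a=np.pi-np.radians(ph)+np.radians(3.9);l=np.array([np.cos(a),np.sin(a),0]);dr=np.array([np.sin(a),-np.cos(a),0])
    x=-l;zz=np.array([0,0,-1.]);y=np.cross(zz,x)
    return np.append(A,z)+r*l-off*dr, Ro.from_matrix(np.c_[x,y,zz]).as_quat()
E
python3 - <<'E'
from h import *
move_gripper(0.)
move_ptp(*lev(0,.045,.14))
print(servo_line(*lev(0,.045,.043),rate=.15,contact_N=8),current_clock())
d=capture("side");cv2.imwrite("pics/s9.png",cv2.resize(d["image"][150:270,200:360],None,fx=4,fy=4))
f0=np.array(current_force());print(f0)
print("contact",servo_line(*lev(0,.015,.043),rate=.05,contact_N=3),current_position(),np.array(current_force())-f0,current_clock())
d=capture("side");cv2.imwrite("pics/s10.png",cv2.resize(d["image"][150:270,200:360],None,fx=4,fy=4))
E
```

```text
False 25.8583
[-0.81165399  0.31162786  0.34639054]
contact False [ 0.49525124 -0.02249945  0.04294802] [ 1.00545611 -0.56402342 -0.56908808] 26.6583
```

View pics/s10.png

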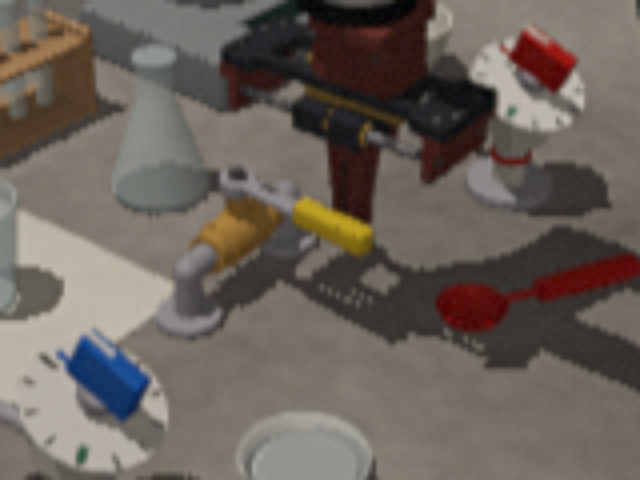

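The fingers stand right behind the sleeve, at the right height. I sweep the arc now.

```bash
python3 - <<'E'
from h import *
f0=np.array(current_force())
for ph in list(range(8,89,8)):
    h=servo_line(*lev(ph,.015,.043),rate=.09,contact_N=15)
    print(ph,h,(np.array(current_force())-f0).round(1),round(current_clock(),2))
    if h: break
d=capture("side");cv2.imwrite("pics/s11.png",cv2.resize(d["image"][150:270,200:360],None,fx=4,fy=4))
d=capture("top");cv2.imwrite("pics/t11.png",cv2.resize(d["image"][130:260,190:320],None,fx=5,fy=5))
E
```

```text
8 False [-0.9 -0.7  0.2] 27.0
16 False [ 0.7  0.2 -0.1] 27.29
24 False [ 0.5 -0.7  0.2] 27.58
32 False [-0.3 -0.2  0.6] 27.88
40 False [ 0.3  0.3 -0.4] 28.17
48 False [ 0.8  1.6 -0.3] 28.46
56 False [-0.9 -0.2  0.3] 28.75
64 False [-0.1  0.7  0.9] 29.04
72 False [ 0.2 -0.3  0.6] 29.33
80 False [-0.4  0.3  0.3] 29.62
88 False [-3.7  0.1 -0.4] 29.92
```

View pics/s11.png

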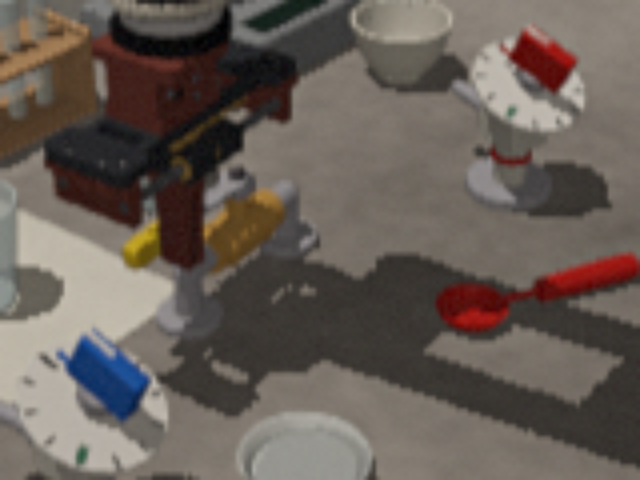

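View pics/t11.png

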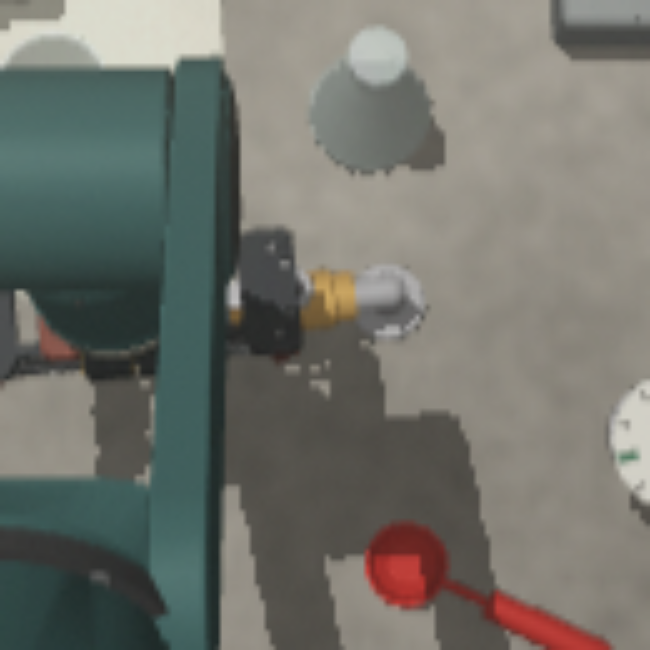

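The lever has swung round over the pipe. Next I push gently on until the stop is felt.

```bash
python3 - <<'E'
from h import *
f0=np.array(current_force());print(f0.round(1))
for ph in range(89,104,1):
    h=servo_line(*lev(ph,.015,.043),rate=.03,contact_N=12)
    sleep(.05);f=(np.array(current_force())-f0);print(ph,h,f.round(1),round(current_clock(),2))
    if h or f[0]<-11: break
sleep(.3)
d=capture("side");cv2.imwrite("pics/s12.png",cv2.resize(d["image"][150:270,200:360],None,fx=4,fy=4))
# back off, rise
servo_line(*lev(ph-20,.04,.06),rate=.15);p,q=lev(ph-20,.045,.2);servo_line(p,q,rate=.25)
move_ptp([.36,.10,.27],q)
d=capture("top");cv2.imwrite("pics/t12.png",cv2.resize(d["image"][130:260,120:320],None,fx=4,fy=4))
W=cloud(d);im=d["image"].astype(int);b,g,r=im[...,0],im[...,1],im[...,2]
m=(r>b+70)&(g>b+60)&(W[...,2]>.08)&(W[...,2]<.11)&(abs(W[...,1]-.08)<.1)&(W[...,0]<.7);P=W[m]
if len(P)>5:
    V=np.linalg.svd(P-P.mean(0),full_matrices=False)[2][0];print(len(P),P.mean(0),V);c=P.mean(0)[:2]-A;print("ang",np.degrees(np.arctan2(c[1],c[0])),np.degrees(np.arctan2(V[1],V[0])))
print(current_clock())
E
```

```text
[-4.2 -0.3  0.2]
89 False [-5.5 -1.   3.4] 30.32
90 False [-7.4 -2.2  8. ] 30.62
91 False [-12.2  -2.6  10.3] 30.92
98 [0.57336305 0.08635681 0.09473214] [-0.11741482  0.99304237  0.008978  ]
ang 94.29572249369217 96.74320118111476
33.2583
```

View pics/t12.png

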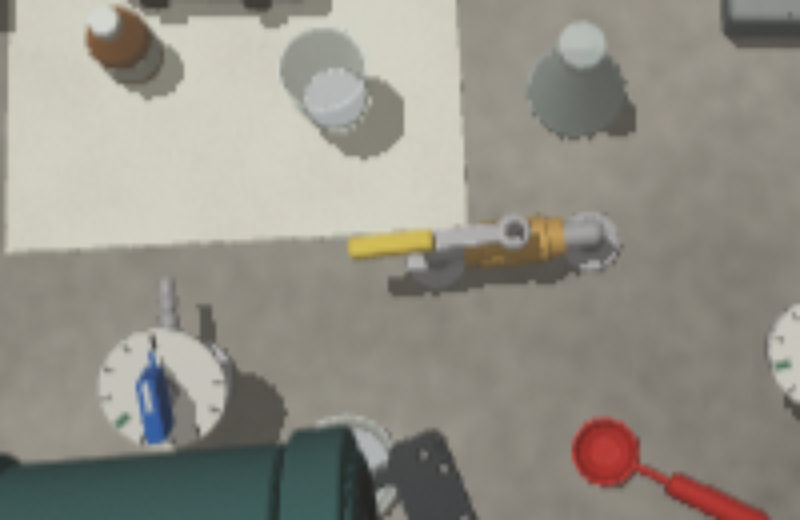

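The lever lies in line with the pipe: sleeve about (390,244), hub (513,230). The stop was felt at about 12–15 N. The blue pointer is still at zero. Regrasp and open.

```bash
python3 - <<'E'
from h import *
q=quat(0.0,-1)
move_gripper(.05)
move_ptp(G+.10*N,q)
print(servo_line(G-.044*N,q,rate=.12,contact_N=8),current_joint_pos()[5])
move_gripper(0.)
print("gap",current_finger_gap(),tq(3),current_joint_torque()[5],current_force(),current_clock())
j=np.array(current_joint_pos())
for a in (1.9,1.2,.5,.2,.088):
    j[5]=a;goto_joints(j);print(a,round(tq(3),3),round(current_joint_torque()[5],3),round(current_finger_gap(),4),round(current_clock(),2))
d=capture("wrist");cv2.imwrite("pics/w13.png",cv2.resize(d["image"][100:300,130:390],None,fx=3,fy=3))
E
```

```text
False 2.209278200907923
gap 0.014052396153761621 0.026552077203638714 0.02036288904491812 [-2.6339897   5.40867249  1.33005291] 37.0083
1.9 0.043 -0.009 0.0137 37.46
1.2 -0.008 0.012 0.0139 38.22
0.5 -0.003 0.01 0.0137 38.98
0.2 0.065 0.007 0.0139 39.42
0.088 0.015 -0.042 0.0137 39.72
```

View pics/w13.png

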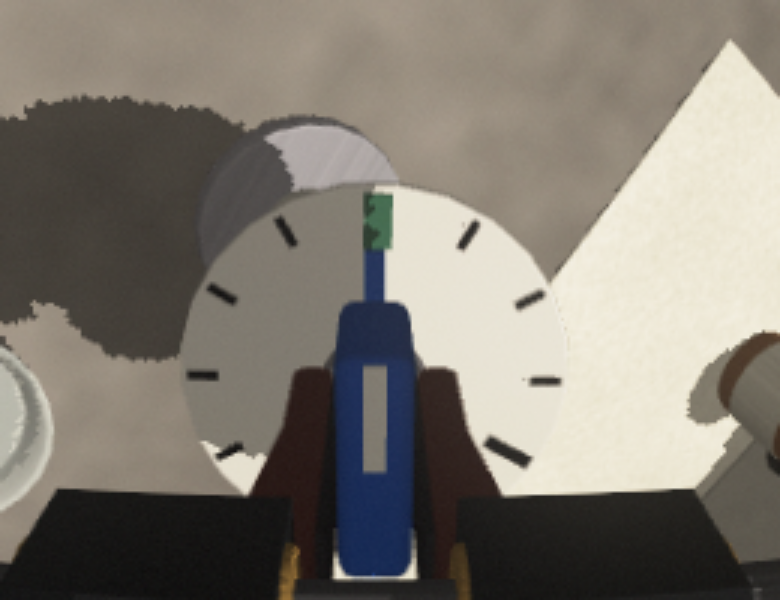

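The pointer tip (374,250) points into the green mark (377,220). I release, back off and check.

```bash
python3 - <<'E'
from h import *
move_gripper(.05)
p=np.array(current_position());servo_line(p+.12*N,rate=.15)
d=capture("wrist");cv2.imwrite("pics/w14.png",cv2.resize(d["image"][90:250,150:360],None,fx=3.5,fy=3.5))
K=d["intrinsics"];im=d["image"].astype(int)
v,u=np.mgrid[0:384,0:512];dx=(u-K[0,2])/K[0,0];dy=(v-K[1,2])/K[1,1];a=np.hypot(dx,dy)+1e-9
r=np.stack([np.sin(a)*dx/a,np.sin(a)*dy/a,np.cos(a)],-1)@d["R"];o=-d["R"].T@d["t"]
t=((G+.01*N-o)@N)/(r@N);X=o+t[...,None]*r;x=(X-G)@e0;y=(X-G)@e9
b,g,rr=im[...,0],im[...,1],im[...,2];B=(np.hypot(x,y)<.05)&(b>rr+60)&(b>g+40);P=np.c_[x[B],y[B]];V=np.linalg.svd(P-P.mean(0),full_matrices=False)[2][0]
print("bar axis deg",np.degrees(np.arctan2(V[1],V[0]))%180)
move_ptp([.36,.12,.30],current_orientation())
d=capture("side");cv2.imwrite("pics/s14.png",d["image"]);print(current_finger_gap(),current_force(),current_clock())
E
```

```text
bar axis deg 121.72727757668225
0.050124456889868996 [-0.03297607 -0.47090403  0.28338622] 42.2417
```

View pics/w14.png

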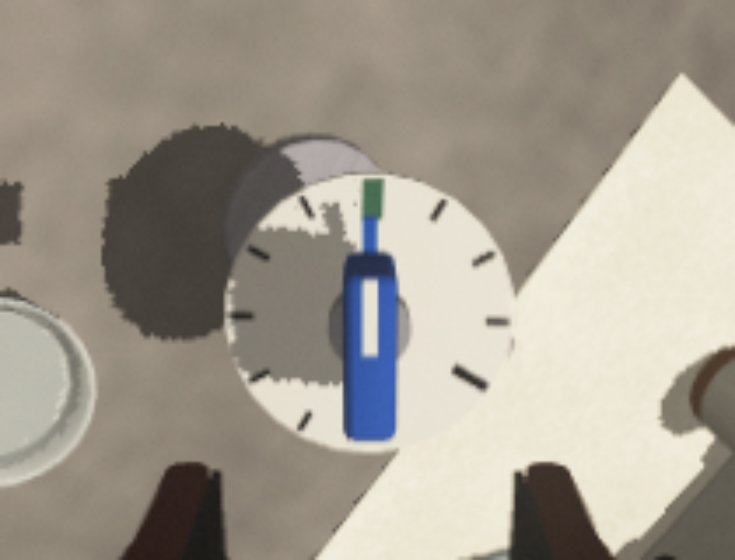

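View pics/s14.png

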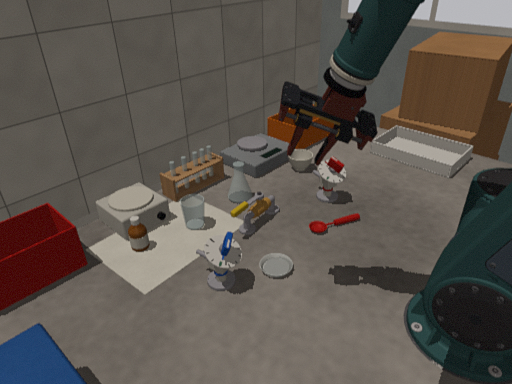

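The blue pointer is on the green mark (373,200), reading 121.7°. The lever is in line at (240,208), the other things stand where they were, and the arm is clear. I'm handing the job in.

```bash
python3 - <<'E'
from bench import *
close_job();print("closed")
E
```

```text
the job is handed in; nothing more can be done
closed
```

The bench air is set up and the job handed in at about 42 s of the 72 s allowed. No verdict was reported.

- **Seating the blue valve:** I turned it clockwise until it was firmly seated. The peak was 0.54 N m, about −0.135 rad of wind-up, held for over 0.4 s, then let off.
- **Supply lever:** I pushed the yellow lever about 90° to its stop, felt at 12–15 N. The camera reading of the opening was 87–89.5°. The blue pointer was still at the 0 mark then.
- **Opening to the green mark:** I regripped the blue bar, opened it and let go. By joint angle it stands at about 120°, and the wrist camera read 121.7° with the pointer on the green mark.
- **Last checks:** The arm is clear, with force readings near zero. The side view shows the red valve, glassware and other things apparently where they were; I compared this by eye only.

One thing disagreed. The pictures showed the real fingertips about 30 mm behind the reported TCP, so the first grasp closed on nothing, above the knob. I allowed for that offset from then on, and both later grips read about 14 mm, the width of the bar.

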